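# Slide a plaster mould through the flap of the drying box

### The job

Push the white plaster mould along its board and through the hanging orange flap, far enough into the drying box that the flap can fall free behind it, then draw the fingers back out so that the flap hangs shut. The plaster is brittle: slide it steadily, without lifting, tipping or flicking it, and leave the pot, the jar and the cutter beside the board where they are.

Things in the scene. Friction and masses are not known exactly. Their poses are not given: they have to be found in the camera images.
- drybox: Fixed wooden drying box with its runway, one piece. Origin: on the table, mid-width, straight below the shut flap; x runs along the runway INTO the box (away from the robot, turned up to 0.25 rad), y left, z up. Base board 18 mm thick, 166 mm wide, x = -200 to +185 mm; its top is the level floor of runway and box, with no step. Open above before x = -10 mm.
- threshold (a point): Middle of the doorway, on the floor straight below the shut flap, 18 mm above the table; axes as the drying box. Guide strips 14 mm high (x = -200 to -10 mm), then the box's side walls (92 mm above the floor), leave a clear channel 130 mm wide. The box's end wall is at x = +175 mm.
- hinge_rod (a point): Middle of the flap's steel hinge rod (6 mm thick), 86 mm above the floor, across the doorway; axes as the box. 83 mm is clear below it; box walls and clear roof (from x = +15 mm) rise at most 95 mm above the floor. Upright fingers cannot pass it: slope them forwards 32 to 45 degrees so that the tips enter below it.
- flap_panel (a joint): Swing of the orange flap, rad: 0 hanging shut (a stop bars swinging outwards), growing as its lower edge goes into the box, at most 1.4. 122 mm wide, 5 mm thick (8 at the edge), 60 g. Swings freely, opens with well under 1 N, falls shut by its weight within about a second. The mould pushed against it lifts it to 0.4 to 0.5; it then rests on the mould or the fingers.
- flap_edge (a point): Middle of the flap's lower edge, 56 mm below the hinge rod along the flap; 30 mm above the floor when shut. It falls clear behind the mould only if the mould's near face (robot side) is at least 28 mm past the doorway; short of that it stays propped open on the mould.
- mould_mid (a point): Centre of the loose white plaster mould with a brown leaf on top: 60 mm along its x, 90 along y, 35 high, about 0.22 kg, flat on the runway (centre 36 mm above the table), x into the box, up to 0.17 rad askew. Starts with its near face 105 to 145 mm before the doorway. A push of 1 to 3 N slides it; two fingertips side by side, 40 to 80 mm apart, keep it square.
- brush_pot: Bystander: yellow pot (80 mm across, 80 mm high) full of brushes that rise to 175 mm. Origin: centre of its underside. Stands beside the drying box.
- jar: Bystander: brown glaze jar with a white cap, 52 mm across, 70 mm high. Origin: centre of its underside. Stands beside the board.
- cutter: Bystander: green clay cutter ring, 70 mm across, 28 mm high. Origin: centre of its underside. Lies beside the board.
Mind the look-alikes: they are no part of the job. Leave any red or yellow look-alike of the part that bears mould_mid alone.

How it is judged:
On the way:
1. the mould, lying under the doorway, has pushed the flap open (value of joint flap_panel above 0.3 rad and x of mould_mid in the frame of threshold between -0.02 and 0.05 m), for 0.05 s.
At the end, for the whole second after the job is handed in: the mould lies flat and still on the floor of the box, its centre 50 to 160 mm past the doorway, the flap hangs shut behind it (within 0.06 rad), and pot, jar and cutter are within 20 mm of where they stood (value of joint flap_panel below 0.06 rad and x of mould_mid in the frame of threshold between 0.05 and 0.16 m and y of mould_mid in the frame of threshold between -0.04 and 0.04 m and z of mould_mid in the frame of threshold below 0.024 m and angle between mould_mid's own z axis and vertical below 0.1 rad and linear speed of mould below 0.02 m/s and distance of each of brush_pot, jar, cutter from where it was at the start of the episode below 0.02 m); the robot touches nothing.
It fails at once if the mould is lifted more than 12 mm (z of mould_mid in the frame of threshold above 0.03 m).
It fails at once if the mould is tipped by more than 0.25 rad (angle between mould_mid's own z axis and vertical above 0.25 rad).
It fails at once if the mould is flicked or shoved faster than 0.5 m/s (linear speed of mould above 0.5 m/s).
It fails at once if the pot, the jar or the cutter is pushed more than 20 mm from its place (distance of any of brush_pot, jar, cutter from where it was at the start of the episode above 0.02 m).
It also fails if it takes over 42 s, if anything falls off the work surface, if the arm or the gripper's body presses on something with over 40 N, if the wrist force passes 120 N, or if a joint passes its speed limit or range.

### The arm

A 6-joint arm with a two-finger parallel gripper is mounted at the origin on the work surface. World frame = base frame: x ahead of the robot, y to its left, z up, the work surface at z = 0. Lengths are in m, angles in rad, forces in N, time in s.
With the tool pointing down it reaches from about 0.275 to 0.825 m from the base axis. Payload 4.9 kg.
Tool frame: the origin (TCP) lies midway between the tips of the shut fingers; the grasp point (between the pads) lies 19 mm behind it (bot.grip_depth is the distance from the TCP to the grasp point, in m); z points along the fingers, y is the line along which they close (so a half turn about z gives the same grasp; the last joint's range is limited). The gripper opens to 85 mm and grips with 20 to 120 N. Pads are 22 mm wide; open, the fingers measure 114 mm over their backs; the gripper's body (76 mm by 85 mm) begins 54 mm behind the grasp point. The pads swing forward as they close: fully open they stand 13 mm farther back than shut.
Start: joints at [0.985, 0.326, -0.193, 1.052, 0, 1.437], TCP at [0.24, 0.495, 0.231] pointing down, gripper open.
Joint ranges: [-2.65, 2.65], [-0.97, 1.79], [-1.3, 1.35], [-1.93, 2.1], [-1.47, 1.37], [-3.14, 3.14]. Speed limits (rad/s): [2.57, 2.57, 3.14, 3.14, 3.14, 3.14].

### API

Orientations are given as a unit quaternion [w, x, y, z].
In Python, from cell import bot gives the robot as it stands. Calls block until the motion is done:
- bot.move_pose(position, orientation): joint-space move of the TCP to a pose.
- bot.move_linear(position, speed=0.15, rotation=None, until_force=None): straight line of the TCP; rotation=None keeps the orientation; speed is the mean speed in m/s. With until_force (N) it stops when the force on the tool has changed by that much, and returns True; else False.
- bot.goto_joints(angles): joint-space move.
- bot.set_gripper(opening, grasp_force=None): opening from 0.0 (shut) to 1.0 (fully open); grasp_force is the grip in N (None keeps the last); returns when the fingers have stopped.
- bot.wait(seconds).
- bot.solve_ik(position, orientation): joint angles nearest the present ones, or None.
- bot.camera(name): name is "scene" or "top"; returns the picture (420x560x3 uint8, red, green, blue); there is no depth.
- bot.calibration(name): a dict with "mtx" (3x3 intrinsics, pixels), "k1" (the pictures are not rectified: a ray, as slopes to the right and down, at radius r is drawn at 1 + k1 r^2 times it, then the intrinsics apply), "extrinsics" (4x4, takes a point from world to camera coordinates). Camera axes: x right, y down, z forward; pixel columns grow to the right and rows downward; lengths in m; the calibration is good to about 2 mm. A picture is of the moment at which its call begins. calibration takes no time and is no camera call.
A pose or a line that the arm cannot do raises bot.PlanningError and nothing moves.
- bot.close_job(): hands the job in; it is judged then, once.
Trained networks look in the newest picture that a camera, given by its name, has taken for a name from the list of things; names that differ only in an ending like _2 or _b are one class to them, and where a whole thing is asked for, a point or a joint stands for the part that bears it (a point fixed in the world has none). Each returns a list of dicts, best first, with "confidence" (0 to 1); they miss things now and then, are a little off and sometimes report something else, mostly with a low value. They report only what shows in the picture. A call takes as long as a camera call. They do not tell look-alikes from the thing itself.
- bot.search_frame(camera, thing): "bbox" ([left, top, width, height] in pixels, round what is visible of it).
Readings, each from a call of its own:
- bot.read_clock(): time.
- bot.read_joint_positions(): joint angles.
- bot.read_joint_vel(): joint speeds.
- bot.read_joint_efforts(): joint torques, N m.
- bot.read_position(): TCP position.
- bot.read_tool_rot(): TCP orientation.
- bot.read_ft_force(): force on the tool from outside, world axes, zero at the start.
- bot.read_moment(): the same for the moment, N m.
- bot.read_gripper_width(): opening from 0.0 (shut) to 1.0 (fully open).
- bot.read_finger_force(): force on a finger pad.
Only numpy, scipy, OpenCV 4.12 (cv2) and the standard library are available. Lean on these libraries where they do the work, as an engineer would, in place of code of your own. Each camera call takes 0.05 s, during which the arm holds its last target. There are 200 camera calls.

## Working session

There is one attempt and no reset: what is moved stays moved. The work goes in short steps, each a Python script; the robot and the scene stay as the last script left them, time stands still between calls to the robot, and variables do not carry over. Pictures are saved under pics/ and viewed, at most 10 in all, crops included, and the job is handed in when it is done.

```bash
mkdir -p pics
cat > h.py <<'E'
import numpy as np, cv2
from cell import bot
def shot(cam,name):
    im=bot.camera(cam); cv2.imwrite(f"pics/{name}.png",cv2.cvtColor(im,cv2.COLOR_RGB2BGR)); return im
def ray(cam,px):
    c=bot.calibration(cam); K=np.array(c["mtx"]); E=np.array(c["extrinsics"])
    d=np.array([(px[0]-K[0,2])/K[0,0],(px[1]-K[1,2])/K[1,1]]); u=d.copy()
    for _ in range(20): u=d/(1+c["k1"]*(u@u))
    R=E[:3,:3]; return -R.T@E[:3,3], R.T@np.array([u[0],u[1],1])
def atz(cam,px,z):
    o,d=ray(cam,px); return o+d*(z-o[2])/d[2]
def proj(cam,P):
    c=bot.calibration(cam); K=np.array(c["mtx"]); E=np.array(c["extrinsics"])
    p=E[:3,:3]@np.array(P)+E[:3,3]; u=p[:2]/p[2]; u=u*(1+c["k1"]*(u@u)); return K[:2,:2]@u+K[:2,2]
E
python3 - <<'E'
from h import *
for c in("scene","top"):
    shot(c,c+"0")
    for t in("drybox","flap_panel","mould_mid","brush_pot","jar","cutter"):
        print(c,t,[(np.round(d["bbox"],1).tolist(),round(d["confidence"],2)) for d in bot.search_frame(c,t)])
    o,_=ray(c,(0,0));print(o.round(3))
print(bot.read_tool_rot(),bot.read_clock())
E
```

```text
scene drybox [([169.4, 209.5, 220.8, 190.1], 0.77)]
scene flap_panel [([284.2, 188.1, 28.3, 38.4], 0.68), ([278.2, 249.8, 7.0, 6.5], 0.59)]
scene mould_mid [([90.0, 250.1, 45.2, 55.7], 0.91), ([208.8, 231.1, 56.0, 52.0], 0.84), ([127.4, 193.0, 47.8, 39.6], 0.64)]
scene brush_pot [([337.8, 167.1, 53.0, 96.7], 0.71)]
scene jar [([286.1, 187.6, 25.4, 40.7], 0.67)]
scene cutter [([155.7, 323.7, 46.0, 42.4], 0.82)]
[ 1.004 -0.314  0.605]
top drybox [([265.1, 82.3, 92.2, 171.6], 0.91), ([237.2, 216.4, 21.3, 19.5], 0.5)]
top flap_panel [([286.0, 162.3, 49.9, 11.2], 0.6), ([263.1, 85.9, 96.5, 170.3], 0.55)]
top mould_mid [([300.6, 188.9, 40.2, 32.7], 0.87), ([329.4, 273.3, 44.0, 43.6], 0.82), ([383.7, 222.4, 31.4, 42.7], 0.56)]
top brush_pot [([211.2, 134.1, 36.9, 49.8], 0.57)]
top jar [([236.6, 216.3, 19.1, 20.4], 0.7), ([288.1, 161.0, 50.6, 14.6], 0.63)]
top cutter [([358.5, 156.4, 36.6, 29.3], 0.63)]
[0.402 0.009 1.024]
[-1.01415858e-06  2.23981559e-01  9.74593382e-01  2.42571856e-05] 0.7
```

View pics/scene0.png

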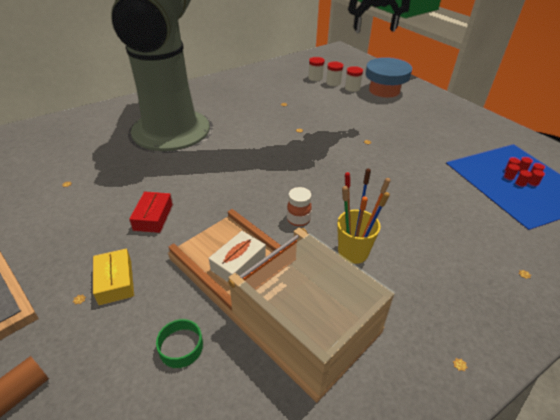

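View pics/top0.png

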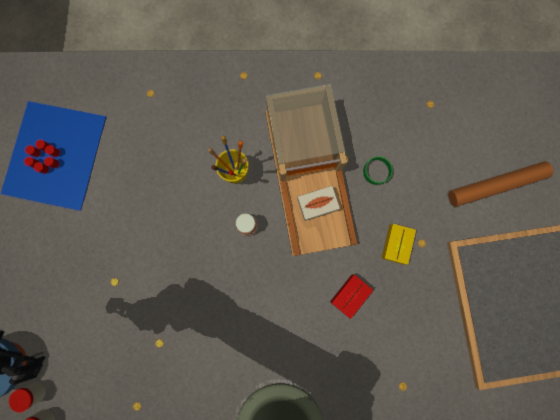

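The scene shows the white mould with a leaf at about (238,256), on the runway with the box behind it. In the top view the mould is near (320,203), the doorway at about (313,167), the pot at (232,167), the jar at (246,224) and the cutter at (379,171). The red and yellow blocks are decoys. I'll enlarge the top view to get the corners.

Run:
```python
import cv2
im=cv2.imread("pics/top0.png")[78:263,205:400]
cv2.imwrite("pics/crop0.png",cv2.resize(im,None,fx=3.2,fy=3.2,interpolation=cv2.INTER_CUBIC))
```

```text
(no output)
```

View pics/crop0.png

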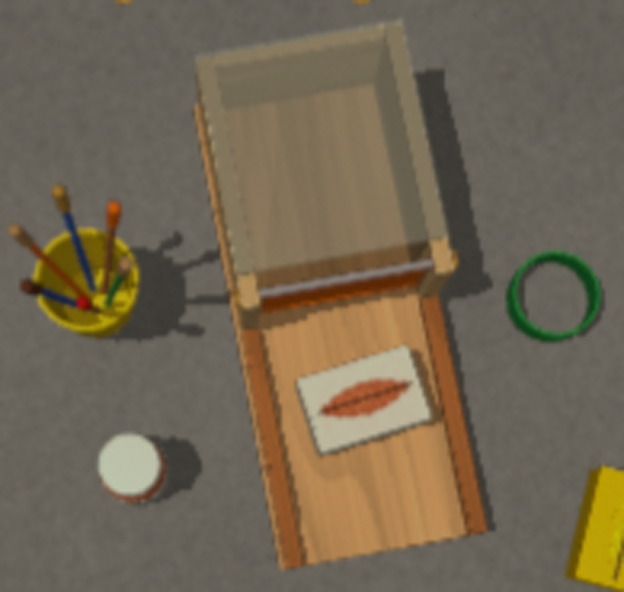

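The crop shows the runway's near corners at (280,568) and (492,529), the roof's far corners at (197,57) and (402,22), and the rod centre at about (343,278). The mould's top corners are at (297,378), (408,346), (433,416) and (320,454). I'll fit the poses from these.

Run:
```python
from h import *
from scipy.optimize import least_squares
o=lambda p:(np.array(p)+.5)/3.2-.5+np.array([205,78])
def fit(M,I,x0):
    I=np.array([o(p) for p in I])
    def w(q,m): c,s=np.cos(q[2]),np.sin(q[2]); return [q[0]+c*m[0]-s*m[1],q[1]+s*m[0]+c*m[1],m[2]]
    f=lambda q:np.concatenate([proj("top",w(q,m))-i for m,i in zip(M,I)])
    r=least_squares(f,x0,x_scale=[.1,.1,.1]); print(r.x.round(4),"res px",r.fun.round(1)); return r.x
b=fit([(-.2,.083,.032),(-.2,-.083,.032),(.185,.083,.113),(.185,-.083,.113),(-.2,.065,.032),(-.2,-.065,.032),(0,0,.104)],
 [(280,568),(492,529),(197,57),(402,22),(303,565),(470,533),(343,278)],[.55,-.1,.15])
m=fit([(.03,.045,.053),(.03,-.045,.053),(-.03,-.045,.053),(-.03,.045,.053)],[(297,378),(408,346),(433,416),(320,454)],[.45,-.1,.15])
c,s=np.cos(b[2]),np.sin(b[2]); d=m[:2]-b[:2]
print("mould in box",c*d[0]+s*d[1],-s*d[0]+c*d[1],m[2]-b[2])
for n,p,z in(("pot",(86,283),.08),("jar",(130,463),.07),("cut",(554,296),.028)):
    d=atz("top",o(p),z)[:2]-b[:2];print(n,c*d[0]+s*d[1],-s*d[0]+c*d[1])
np.save("box.npy",b)
```

```text
[ 0.6283 -0.0739  0.1829] res px [ 0.1  0.5 -0.   0.5 -2.4 -0.3  1.8 -1.3  0.1  0.1 -0.3  0.6  0.7 -0.1]
[ 0.5464 -0.0926  0.3064] res px [-0.1  0.2 -0.  -0.6 -0.1  0.6  0.2 -0.3]
mould in box -0.08383323050705122 -0.003424761899571572 0.12346114915497175
pot 0.03661080305497404 0.18950415643569288
jar -0.10247492446327382 0.180548161906428
cut -0.027105174496898973 -0.1703936865645199
```

```bash
cat >> h.py <<'E'
from scipy.spatial.transform import Rotation as Ro
b=np.load("box.npy"); BZ=Ro.from_euler('z',b[2])
def W(x,y,z): return BZ.apply([x,y,z])+[b[0],b[1],.018]   # box frame, z above floor
def B(p): return BZ.inv().apply(np.array(p)-[b[0],b[1],.018])
def Q(deg):
    t=np.radians(deg); s,c=np.sin(t),np.cos(t)
    q=(BZ*Ro.from_matrix(np.array([[-c,0,s],[0,1,0],[-s,0,-c]]))).as_quat(); return [q[3],*q[:3]]
E
python3 - <<'E'
from h import *
for t in (42,45,50,55):
    for x,z in((-.165,.2),(-.165,.01),(.03,.012)):
        j=bot.solve_ik(W(x,-.003,z),Q(t)); print(t,x,z,None if j is None else np.round(j,2))
E
```

```text
42 -0.165 0.2 [-0.74 -0.13 -1.02  0.18  0.56 -0.78]
42 -0.165 0.01 [-0.74  0.47 -1.26 -0.66  0.56 -0.78]
42 0.03 0.012 [-0.39  0.57 -0.88 -0.53  0.37 -0.45]
45 -0.165 0.2 [-0.77 -0.13 -1.06  0.12  0.62 -0.78]
45 -0.165 0.01 None
45 0.03 0.012 [-0.4   0.59 -0.92 -0.64  0.4  -0.44]
50 -0.165 0.2 [-0.83 -0.12 -1.13 -0.01  0.71 -0.8 ]
50 -0.165 0.01 None
50 0.03 0.012 [-0.43  0.65 -0.98 -0.84  0.45 -0.42]
55 -0.165 0.2 [-0.88 -0.09 -1.2  -0.15  0.8  -0.8 ]
55 -0.165 0.01 None
55 0.03 0.012 [-0.45  0.73 -1.04 -1.05  0.5  -0.4 ]
```

Run:
```python
from h import *
bot.set_gripper(0.55)
bot.move_pose(W(-.153,-.003,.20),Q(40))
print(B(bot.read_position()).round(4),bot.read_gripper_width())
bot.move_linear(W(-.153,-.003,.035),speed=.12)
r=bot.move_linear(W(-.153,-.003,-.004),speed=.02,until_force=1.5)
p=B(bot.read_position());print(r,p.round(4),bot.read_ft_force())
if r: bot.move_linear(W(p[0],-.003,p[2]+.005),speed=.03)
shot("scene","s1"); print(B(bot.read_position()).round(4),bot.read_ft_force(),bot.read_clock())
```

```text
[-0.1527 -0.0027  0.2001] 0.5523472772451735
True [-0.1528 -0.003   0.0031] [-2.52502518  0.15493075  6.3622077 ]
[-0.1527 -0.0031  0.0082] [ 0.25231829  0.29427882 -0.07585229] 6.8
```

View pics/s1.png

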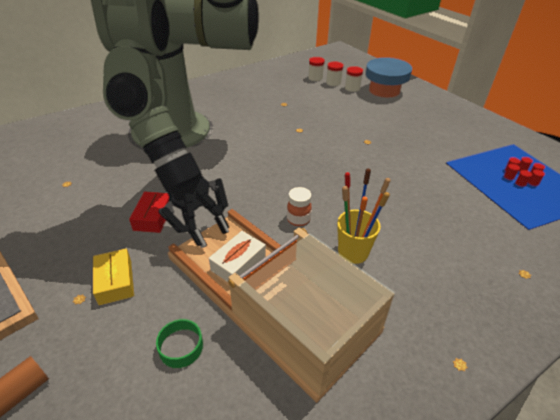

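The fingers stand behind the mould, just above the floor, and the pot and jar are untouched. I'll push the first stage now.

Run:
```python
from h import *
r=bot.move_linear(W(-.055,-.003,.008),speed=.05,until_force=8)
print(r,B(bot.read_position()).round(4),bot.read_ft_force().round(2) if hasattr(bot.read_ft_force(),'round') else bot.read_ft_force())
bot.move_linear(W(-.067,-.003,.010),speed=.05)
bot.move_linear(W(-.067,-.003,.012),speed=.03,rotation=Q(50))
print(B(bot.read_position()).round(4),bot.read_ft_force(),bot.read_clock())
for x,z in((.03,.011),(.035,.012)):
    for t in (50,53,56): print(x,t,bot.solve_ik(W(x,-.003,z),Q(t)) is not None)
im=shot("top","t1"); cv2.imwrite("pics/t1c.png",cv2.resize(cv2.imread("pics/t1.png")[78:263,205:400],None,fx=3.2,fy=3.2,interpolation=cv2.INTER_CUBIC))
```

```text
False [-0.0551 -0.003   0.008 ] [-1.77 -0.24  0.29]
[-0.0674 -0.0029  0.0112] [ 0.6956485  -0.69921768  0.72706569] 9.8
0.03 50 True
0.03 53 True
0.03 56 True
0.035 50 True
0.035 53 True
0.035 56 True
```

View pics/t1c.png

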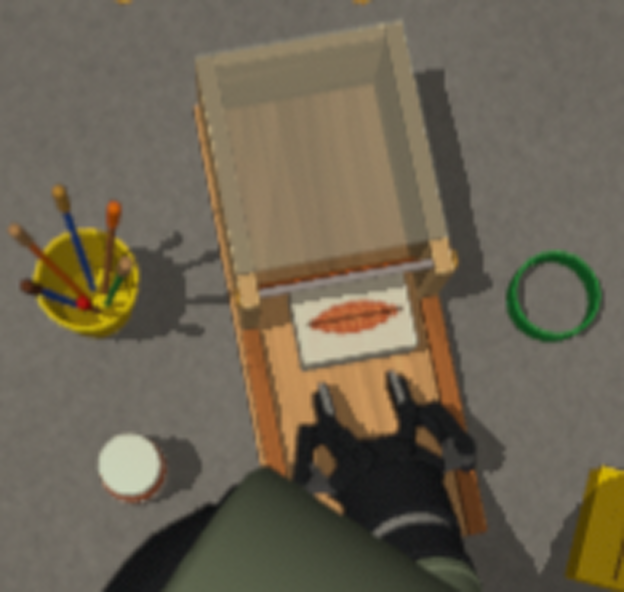

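The mould is square to the runway with its near face at about (360,357) in the crop. It lies just under the doorway and the fingers are centred behind it. I'll continue at 50°.

Run:
```python
from h import *
o=lambda p:(np.array(p)+.5)/3.2-.5+np.array([205,78])
print("near face",B(atz("top",o((360,357)),.053)).round(4))
r=bot.move_linear(W(.018,-.003,.010),speed=.04,until_force=8)
print(r,B(bot.read_position()).round(4),bot.read_ft_force(),bot.read_clock())
cv2.imwrite("pics/x.png",0*shot("top","t2")); shot("scene","s2")
t=cv2.resize(cv2.imread("pics/t2.png")[78:263,215:375],None,fx=3,fy=3,interpolation=cv2.INTER_CUBIC)
s=cv2.resize(cv2.imread("pics/s2.png")[190:360,160:395],(480*235//320,255*1),interpolation=cv2.INTER_CUBIC)
s=cv2.resize(cv2.imread("pics/s2.png")[195:380,195:300],None,fx=3,fy=3,interpolation=cv2.INTER_CUBIC)
cv2.imwrite("pics/c2.png",np.hstack([t,s]))
```

```text
near face [-0.0517 -0.0062  0.035 ]
False [ 0.0179 -0.003   0.01  ] [-1.09781167  0.32053724  0.95298763] 12.125
```

View pics/c2.png

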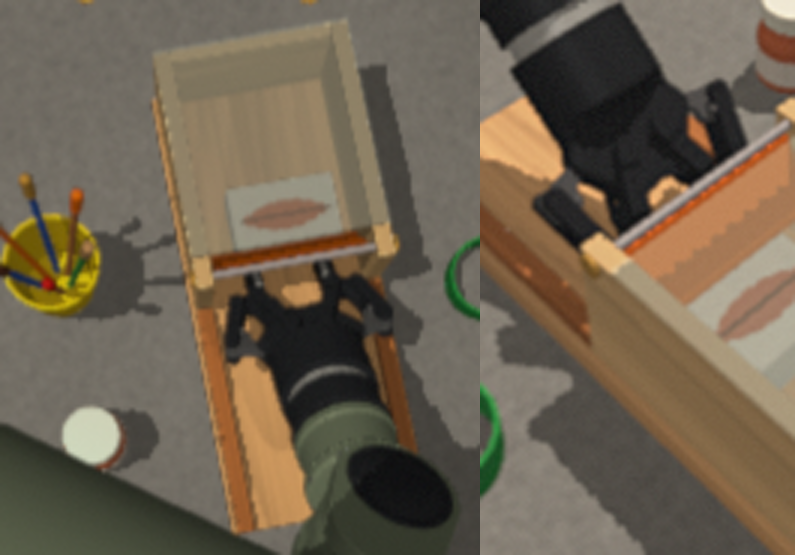

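The mould is square and past the doorway with its near face at about 21 mm. The flap rests on it, and the gripper body is still some 20 mm short of the rod. I'll push on gently with a force guard.

Run:
```python
from h import *
r=bot.move_linear(W(.042,-.003,.012),speed=.025,rotation=Q(54),until_force=5)
print(r,B(bot.read_position()).round(4),bot.read_ft_force(),bot.read_clock())
shot("top","t3"); shot("scene","s3")
t=cv2.resize(cv2.imread("pics/t3.png")[78:263,215:375],None,fx=3,fy=3,interpolation=cv2.INTER_CUBIC)
s=cv2.resize(cv2.imread("pics/s3.png")[195:380,195:300],None,fx=3,fy=3,interpolation=cv2.INTER_CUBIC)
cv2.imwrite("pics/c3.png",np.hstack([t,s]))
```

```text
False [ 0.0421 -0.003   0.0121] [-0.45546121 -0.24814283 -0.32448038] 13.3417
```

View pics/c3.png

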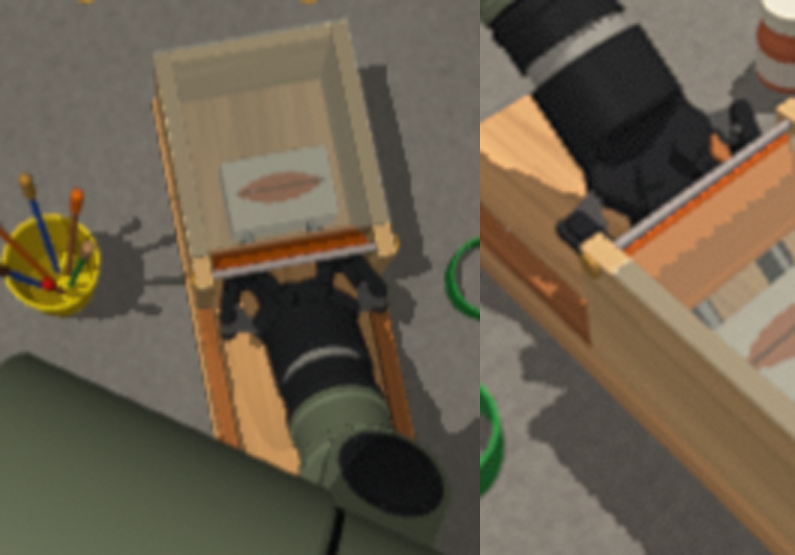

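The mould's near face is about 45 mm inside and square, with the fingertips behind it and nothing pressing. I'll withdraw and check.

Run:
```python
from h import *
o=lambda p:(np.array(p)+.5)/3-.5+np.array([215,78])
print("near face",B(atz("top",o((283,230)),.053)).round(4))
bot.move_linear(W(-.07,-.003,.014),speed=.06)
bot.move_linear(W(-.13,-.003,.045),speed=.08,rotation=Q(40))
bot.move_linear(W(-.16,-.003,.18),speed=.15)
bot.wait(1)
print(B(bot.read_position()).round(4),bot.read_ft_force(),bot.read_clock())
shot("top","t4"); shot("scene","s4")
t=cv2.resize(cv2.imread("pics/t4.png")[78:263,215:375],None,fx=3,fy=3,interpolation=cv2.INTER_CUBIC)
s=cv2.resize(cv2.imread("pics/s4.png")[195:380,195:300],None,fx=3,fy=3,interpolation=cv2.INTER_CUBIC)
cv2.imwrite("pics/c4.png",np.hstack([t,s]))
```

```text
near face [ 0.0384 -0.0032  0.035 ]
[-0.16  -0.003  0.18 ] [-0.52862694  0.24927419  0.06284833] 18.525
```

View pics/c4.png

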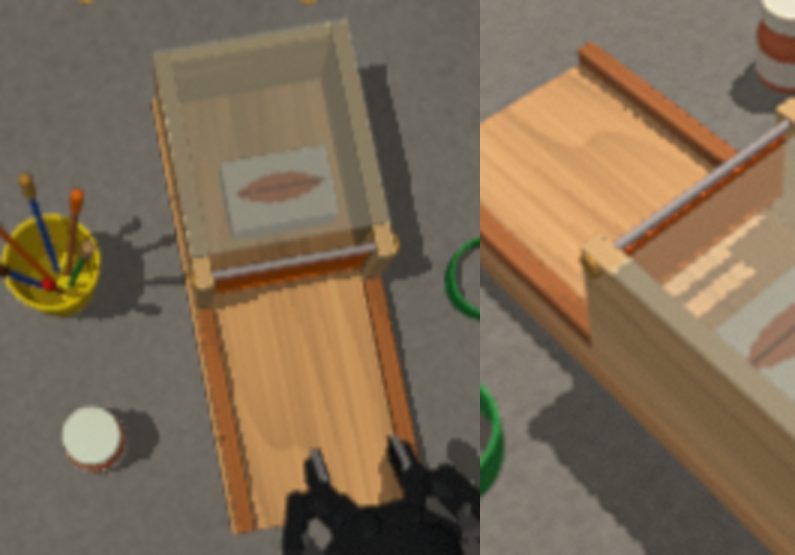

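The flap hangs shut, with the orange on the robot side of the rod as it was at the start. The mould lies square inside, its near face 38–45 mm past the doorway, and the bystanders haven't moved. I'm handing in the job.

```bash
python3 -c "
from cell import bot
print(bot.close_job())"
```

```text
the job is handed in; nothing more can be done
None
```

I handed the job in at about 19 s (limit 42 s): the mould lies square in the drying box with its near face about 40 mm past the doorway, the flap hangs shut, and the pot, jar and cutter look unmoved in the last pictures; no verdict came back.

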